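Pack the last two dropper bottles into the round tin

TASK

Put the two dropper bottles that stand on the worktop into the round tin with the other five, packed six round one, so that all seven stand upright on the tin's floor. Lower each bottle in gently rather than dropping it, leave the five in the tin and tip none of the bottles over. The tin stays about where it is, and the lid, the garlic and the onion are left alone.

Things in the scene. Friction and masses are not known exactly. Their poses are not given: they have to be found in the camera images.
- round_tin: open round metal tin, loose, about 0.5 kg, on the worktop; origin at the centre of its underside, z up. Inner radius 57.5 mm, wall 2.5 mm thick with a small rolled bead, 50 mm high, floor 3 mm thick. Five loose bottles stand in it at the start: one in the middle, four side by side in the ring round it; the ring's remaining stretch, for two more, is free and may face any way.
- tin_floor (a point): centre of the tin's inner floor, on which the bottles stand, 3 mm above its underside. The tin just takes seven bottles, six round one: the outer ones then stand 36 to 39 mm from the tin's axis, evenly 60 degrees apart, with about 4 mm to spare between neighbours. Well to the right, over the sink, hangs a dish rack, 0.54 m above the worktop: keep the arm off it.
- bottle_a_mid (a point): brown dropper bottle, loose, 0.07 kg, standing outside the tin, 102 mm tall. Round body 33.5 mm across, up to 65 mm height; collar 24 mm across, 62 to 77 mm; then the dropper bulb, 12 to 13 mm across, 77 to 102 mm: in the tin only the bulbs leave room for fingers between neighbours. This point is its centre, 51 mm above its underside; z along its axis, up.
- bottle_b_mid (a point): the second dropper bottle outside the tin, just like bottle_a. This point is its centre, 51 mm above its underside; z along its axis, up.
- packed_1_mid (a point): a dropper bottle just like bottle_a, same sizes; already standing in the tin at the start (in the middle). This point is its centre, 51 mm above its underside; z along its axis, up.
- packed_2_mid (a point): a dropper bottle just like bottle_a, same sizes; already standing in the tin at the start (in the ring). This point is its centre, 51 mm above its underside; z along its axis, up.
- packed_3_mid (a point): a dropper bottle just like bottle_a, same sizes; already standing in the tin at the start (in the ring). This point is its centre, 51 mm above its underside; z along its axis, up.
- packed_4_mid (a point): a dropper bottle just like bottle_a, same sizes; already standing in the tin at the start (in the ring). This point is its centre, 51 mm above its underside; z along its axis, up.
- packed_5_mid (a point): a dropper bottle just like bottle_a, same sizes; already standing in the tin at the start (in the ring). This point is its centre, 51 mm above its underside; z along its axis, up.
- tin_lid: the tin's flat round metal lid, 126 mm across and 13 mm high, lying on the worktop; bystander; origin at the centre of its underside
- garlic: a garlic bulb, 60 mm across, 59 mm high, bystander; origin at the centre of its underside
- onion: a brown onion, 67 mm across, 78 mm high, bystander; origin at the centre of its underside

How it is judged:
By the outcome, as a careful person would: the job done as asked, in the order asked, and still so for the second after the job is handed in, with the robot touching nothing.
It also fails if it takes over 72 s, if anything falls off the work surface, if the arm or the gripper's body presses on something with over 40 N, if the wrist force passes 120 N, or if a joint passes its speed limit or range.

ROBOT

A 6-joint arm with a two-finger parallel gripper is mounted at the origin on a cart in front of the work surface, level with it; the furniture and walls round the work are solid. World frame = base frame: x ahead of the robot, y to its left, z up, the work surface at z = 0. Lengths are in mm, angles in rad, forces in N, time in s.
With the tool pointing down it reaches from about 425 to 925 mm from the base axis. Payload 12.5 kg.
Tool frame: the origin (TCP) lies on the centre line of the jaws, within the pads' length; the fingertips stand 19 mm ahead of it and the grasp point (between the pads) is the TCP; z points along the fingers, y is the line along which they close (so a half turn about z gives the same grasp; the last joint's range is limited). The gripper opens to 85 mm and grips with 20 to 120 N. Pads are 22 mm wide; open, the fingers measure 114 mm over their backs; the gripper's body (76 mm by 85 mm) begins 54 mm behind the grasp point. The pads swing forward as they close: fully open they stand 13 mm farther back than shut.
Start: joints at [-1.431, 0.491, 1.559, -0, 1.092, -0.106], TCP at [152.105, -606.223, 250.327] pointing down, gripper open.
Joint ranges: [-3.1, 3.1], [-0.84, 2.19], [0.05, 2.79], [-1.13, 4.28], [0.06, 2.93], [-2.69, 2.69]. Speed limits (rad/s): [2.22, 2.22, 2.79, 3.14, 3.14, 3.14].

INTERFACE

Orientations are given as a unit quaternion [w, x, y, z].
In Python, from cell import get_state, camera, get_calibration, sign_off, spot_in, trace gives the robot as it stands.
- The arm moves only by the shell command python3 -m crank 'ROWS' [FORCE]. ROWS is JSON, a list of rows, each a list of 3 entries, a list of its own where there are three numbers: the shift along the tool's x, y, z in mm, then the turn, a rotation vector about the tool's x, y, z in rad, then the gripper command: -1 is shut, 1 is fully open, values between are in proportion. A call has 1 to 10 rows; each row is the pose to reach, as a shift and turn from the pose commanded when the call began, along the tool's axes at that moment; what a row does not reach only later rows make up. A row lasts 1/10 s, in which the tool goes at most 50 mm and 8.59 degrees, less where a joint would pass 70% of its speed; a pose out of reach is approached as far as the arm can. A call with a gripper value outside its range is refused whole. The fingers move at their own pace and stop on an object; FORCE is the grip in N (left out, the last holds). Time passes only in rows, so rows that repeat a pose let the fingers close. It gives the time, the measured TCP pose, the force, the opening and the grip force at its end, in the units of the state.
- get_state(): the state, without advancing time (a new reading comes with each control period).
- camera(name): name is "scene" or "top" or "wrist"; returns the picture (384x512x3 uint8, red, green, blue); there is no depth.
- get_calibration(name): a dict with "fx", "fy", "cx", "cy" (pixels), "D" ([k1, k2, p1, p2, k3] as OpenCV has them; the pictures are not rectified), "R" (3x3) and "t" (3): a world point X has camera coordinates R X + t; the wrist camera has in their place "mount" (4x4, takes a point from camera to tool coordinates, whose origin is the TCP and whose axes are the flange's). Camera axes: x right, y down, z forward; pixel columns grow to the right and rows downward; lengths in mm; the calibration is good to about 2 mm. A picture is of the moment at which its call begins: read the wrist's pose just before it. get_calibration takes no time and is no camera call.
- sign_off(): hands the job in; it is judged then, once.
Trained networks look in the newest picture that a camera, given by its name, has taken for a name from the list of things; names that differ only in an ending like _2 or _b are one class to them, and where a whole thing is asked for, a point or a joint stands for the part that bears it (a point fixed in the world has none). Each returns a list of dicts, best first, with "p" (0 to 1); they miss things now and then, are a little off and sometimes report something else, mostly with a low value. They report only what shows in the picture. A call takes as long as a camera call.
- spot_in(thing, camera): "position" ([x, y, z] in mm, in world coordinates, good to about 4 mm: the middle of the surface that is visible of it).
- trace(thing, camera): "region" (384x512 bool, what is visible of it).
The state is a dict: "time": time; "joint_pos": joint angles; "joint_vel": joint speeds; "joint_efforts": joint torques, N m; "position": TCP position; "tcp_rot": TCP orientation; "ft_force": force on the tool from outside, world axes, zero at the start; "torque": the same for the moment, N m; "finger_gap": opening from 0.0 (shut) to 1.0 (fully open); "grasp_force": force on a finger pad.
Only numpy, scipy, OpenCV 4.12 (cv2) and the standard library are available. Lean on these libraries where they do the work, as an engineer would, in place of code of your own. Each camera call takes 0.05 s, during which the arm holds its last target. There are 200 camera calls.

## Working session

There is one attempt and no reset: what is moved stays moved. The work goes in short steps, Python scripts to look and compute and a shell command to move; the robot and the scene stay as the last step left them, time stands still between calls to the robot, and variables do not carry over. Pictures are saved under pics/ and viewed, at most 10 in all, crops included, and the job is handed in when it is done.

```bash
mkdir -p pics; ls; cat > h.py <<'E'
import numpy as np, cv2
from cell import *
def save(im,n): cv2.imwrite(f'pics/{n}.png',im[:,:,::-1])
E
python3 - <<'E'
from h import *
s=get_state();print(s)
for c in ['scene','top']:
    im=camera(c);save(im,c+'0');
    k=get_calibration(c);print(c,k)
    for t in ['round_tin','bottle_a_mid','tin_lid','garlic','onion']:
        print(t,[(np.round(d['position']).tolist(),round(d['p'],2)) for d in spot_in(t,c)])
a=cv2.imread('pics/scene0.png');b=cv2.imread('pics/top0.png')
E
```

```text
pics
{'time': 0.0, 'joint_pos': array([-1.43059107e+00,  4.91550661e-01,  1.55948562e+00,  7.88467972e-06,
        1.09173305e+00, -1.05632746e-01]), 'joint_vel': array([-0.00041715, -0.00184586, -0.00111882,  0.00141351, -0.00206559,
       -0.0009547 ]), 'joint_efforts': array([ 1.78314665e-03, -6.18445730e+01, -2.61595863e+01, -8.93868173e-05,
        4.01106110e-03,  2.46380750e-05]), 'position': array([ 152.07735299, -605.97938882,  249.7208088 ]), 'tcp_rot': array([-5.88312389e-04,  9.92455018e-01,  1.22607878e-01, -6.67274005e-06]), 'ft_force': array([-0.43217082, -0.24189579, -0.84178608]), 'torque': array([ 0.00658373, -0.03483421, -0.01456186]), 'grasp_force': 0.0, 'finger_gap': 0.9979944246752032}
scene {'fx': 494.5574334083015, 'fy': 494.5574334083015, 'cx': 251.40463786138557, 'cy': 189.91219081415807, 'D': array([-0.08550086,  0.        ,  0.        ,  0.        ,  0.        ]), 'R': array([[-0.86808929, -0.49630713, -0.01001069],
       [-0.30629171,  0.55138587, -0.77598905],
       [ 0.39064865, -0.67056159, -0.63066693]]), 't': array([544.45013624, 155.92853169, 958
[... 191 characters left out ...]
9)]
garlic [([682.0, -34.0, 35.0], 0.9)]
onion [([687.0, 109.0, 48.0], 0.82)]
top {'fx': 470.50962950301806, 'fy': 470.50962950301806, 'cx': 253.2930793721828, 'cy': 198.95689985626615, 'D': array([0.06194155, 0.        , 0.        , 0.        , 0.        ]), 'R': array([[ 3.15892061e-03, -9.99910691e-01, -1.29858140e-02],
       [-9.85918327e-01, -9.42970614e-04, -1.67224890e-01],
       [ 1.67197711e-01,  1.33312022e-02, -9.85833254e-01]]), 't': array([108.71986021, 563.96158566, 849.03720555])}
round_tin [([686.0, 273.0, 14.0], 0.62)]
bottle_a_mid [([486.0, 260.0, 65.0], 0.52)]
tin_lid [([689.0, 272.0, 13.0], 0.84)]
garlic [([689.0, -41.0, 36.0], 0.93)]
onion [([692.0, 95.0, 53.0], 0.55)]
```

View pics/scene0.png

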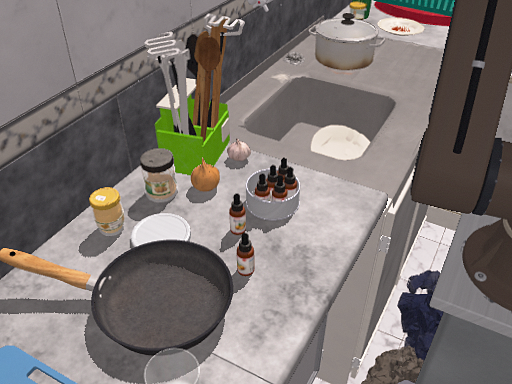

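View pics/top0.png

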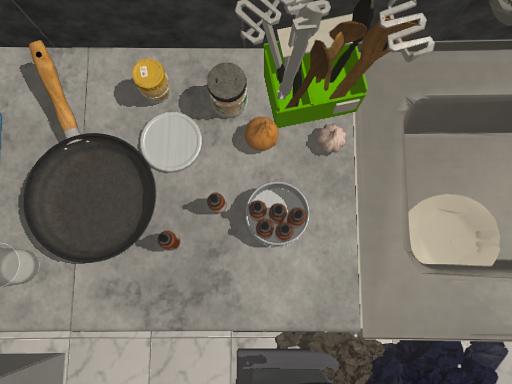

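```bash
cat >> h.py <<'E'
from scipy.spatial.transform import Rotation as Ro
def ray(cam,uv,st=None):
    k=get_calibration(cam);K=np.array([[k['fx'],0,k['cx']],[0,k['fy'],k['cy']],[0,0,1]])
    n=cv2.undistortPoints(np.array(uv,float).reshape(-1,1,2),K,k['D'])[:,0]
    d=np.c_[n,np.ones(len(n))]
    if cam=='wrist':
        q=st['tcp_rot'];T=np.eye(4);T[:3,:3]=Ro.from_quat(np.r_[q[1:],q[0]]).as_matrix();T[:3,3]=st['position']
        T=T@np.array(k['mount']);return T[:3,3],d@T[:3,:3].T
    return -k['R'].T@k['t'],d@k['R']
def atz(cam,uv,z,st=None):
    c,d=ray(cam,uv,st);return c+d*((z-c[2])/d[:,2])[:,None]
def proj(cam,P,st=None):
    k=get_calibration(cam);K=np.array([[k['fx'],0,k['cx']],[0,k['fy'],k['cy']],[0,0,1]])
    R,t=k.get('R'),k.get('t')
    if cam=='wrist':
        q=st['tcp_rot'];T=np.eye(4);T[:3,:3]=Ro.from_quat(np.r_[q[1:],q[0]]).as_matrix();T[:3,3]=st['position']
        T=np.linalg.inv(T@np.array(k['mount']));R,t=T[:3,:3],T[:3,3]
    return cv2.projectPoints(np.array(P,float).reshape(-1,1,3),cv2.Rodrigues(np.array(R))[0],np.array(t,float),K,k['D'])[0][:,0]
def go(p,yaw=None):
    """shift/turn in tool axes to reach p with tool down, tool y axis along world angle yaw (mod pi)"""
    s=get_state();q=s['tcp_rot'];R=Ro.from_quat(np.r_[q[1:],q[0]])
    sh=R.inv().apply(np.array(p)-s['position'])
    y=R.apply([0,1,0]);cur=np.arctan2(y[1],y[0])
    yaw=cur if yaw is None else yaw
    d=(yaw-cur+np.pi/2)%np.pi-np.pi/2
    a=cur+d;Y=np.array([np.cos(a),np.sin(a),0]);Z=np.array([0,0,-1.]);X=np.cross(Y,Z)
    rv=(R.inv()*Ro.from_matrix(np.c_[X,Y,Z])).as_rotvec()
    print('shift',sh.round(1),'turn',rv.round(3),'cur yaw',round(cur,3),'j6',round(s['joint_pos'][5],2),'pos',s['position'].round(1),'t',s['time'])
E
python3 - <<'E'
from h import *
print('bulb tops',atz('top',[(215,201),(166,240),(258,208),(279,210),(297,214),(264,226),(285,230)],102).round())
print('tin rim',atz('top',[(247,213),(309,213),(278,183),(278,247)],50).round())
print('scene bulbs',atz('scene',[(237,198),(245,237)],100).round())
print(get_calibration('wrist'))
go([500,-250,330]);go([520,70,330])
E
```

```text
bulb tops [[551. 178. 102.]
 [481. 263. 102.]
 [538. 101. 102.]
 [535.  63. 102.]
 [528.  31. 102.]
 [506.  90. 102.]
 [499.  53. 102.]]
tin rim [[536. 122.  50.]
 [537.   5.  50.]
 [594.  63.  50.]
 [472.  63.  50.]]
scene bulbs [[549. 192. 100.]
 [480. 279. 100.]]
{'fx': 304.08206415113074, 'fy': 304.08206415113074, 'cx': 254.6122031141349, 'cy': 191.3139787339395, 'D': array([-0.02619015,  0.        ,  0.        ,  0.        ,  0.        ]), 'mount': array([[-8.83369600e-04, -9.50427396e-01, -3.10945308e-01,
         7.96879127e+01],
       [ 9.99999579e-01, -9.16341676e-04, -4.00488307e-05,
         1.10923400e+00],
       [-2.46868639e-04, -3.10945212e-01,  9.50427806e-01,
        -1.23177984e+02],
       [ 0.00000000e+00,  0.00000000e+00,  0.00000000e+00,
         1.00000000e+00]])}
shift [ 424.1 -260.9  -79.7] turn [ 0.  0. -0.] cur yaw -1.325 j6 -0.11 pos [ 152.1 -606.2  250.3] t 0.6
shift [ 521.4 -566.4  -79.7] turn [ 0.  0. -0.] cur yaw -1.325 j6 -0.11 pos [ 152.1 -606.2  250.3] t 0.6
```

```bash
python3 -m crank '[[[373,-222,-20],[0,0,0],1],[[373,-222,-20],[0,0,0],1],[[373,-222,-20],[0,0,0],1],[[373,-222,-20],[0,0,0],1],[[373,-222,-20],[0,0,0],1],[[373,-222,-20],[0,0,0],1],[[373,-222,-20],[0,0,0],1],[[373,-222,-20],[0,0,0],1],[[373,-222,-20],[0,0,0],1],[[373,-222,-20],[0,0,0],1]]' 40
python3 -m crank '[[[158,-362,0],[0,0,0],1],[[158,-362,0],[0,0,0],1],[[158,-362,0],[0,0,0],1],[[158,-362,0],[0,0,0],1],[[158,-362,0],[0,0,0],1],[[158,-362,0],[0,0,0],1],[[158,-362,0],[0,0,0],1],[[158,-362,0],[0,0,0],1],[[158,-362,0],[0,0,0],1],[[158,-362,0],[0,0,0],1]]'
python3 - <<'E'
from h import *
s=get_state();im=camera('wrist');save(im,'w1');np.savez('w1',p=s['position'],q=s['tcp_rot']);print(s['position'],s['ft_force'],s['time'],s['joint_pos'])
E
```

```text
time: 1.6
position: [462.2, -297.3, 270.6]
tcp_rot: [0.0, 0.992, 0.125, 0.0]
ft_force: [-0.3, -0.6, 0.8]
finger_gap: 1.001
grasp_force: 0.0
time: 2.6
position: [524.9, 89.7, 270.1]
tcp_rot: [0.0, 0.992, 0.124, -0.0]
ft_force: [-0.3, 0.0, 0.2]
finger_gap: 1.004
grasp_force: 0.0
[524.93916391  89.71678118 270.10238158] [-0.30016687  0.00547481  0.19552866] 2.6 [ 4.53579847e-02  3.38607253e-01  1.75893870e+00 -3.79551746e-04
  1.04435151e+00  1.36871128e+00]
```

View pics/w1.png

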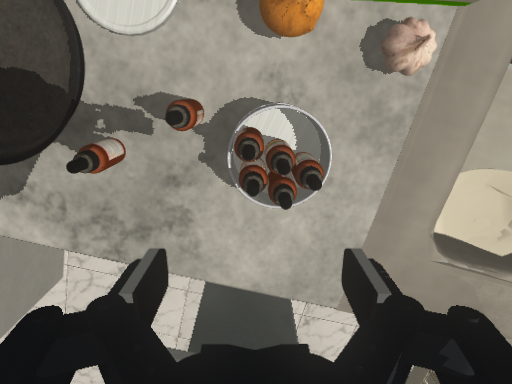

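```bash
python3 - <<'E'
import cv2
a=cv2.imread('pics/w1.png')
b=cv2.resize(a[95:220,225:335],None,fx=4.5,fy=4.5,interpolation=cv2.INTER_CUBIC)
c=cv2.resize(a[85:185,60:210],None,fx=2,fy=2,interpolation=cv2.INTER_CUBIC)
import numpy as np
o=np.zeros((563,800,3),np.uint8);o[:b.shape[0],:b.shape[1]]=b;o[:c.shape[0],500:800]=c
cv2.imwrite('pics/w1c.png',o)
E
```

```text
(no output)
```

View pics/w1c.png

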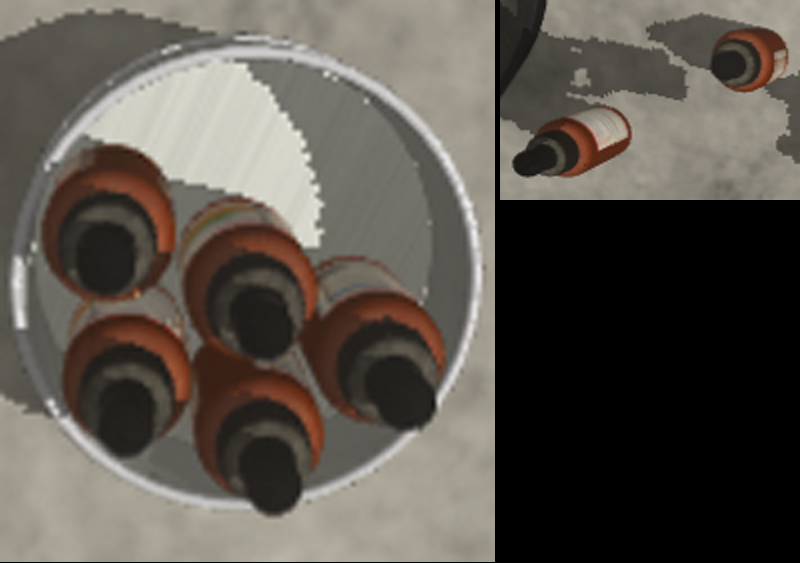

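```bash
cat >> h.py <<'E'
def ld(n): z=np.load(n+'.npz');return dict(position=z['p'],tcp_rot=z['q'])
E
python3 - <<'E'
from h import *
s=ld('w1')
f=lambda a:np.array(a)/4.5+[225,95]
r=atz('wrist',f([(12,272),(482,272),(247,37),(247,508)]),50,s).round(1);print('rim',r)
c=r[:2].mean(0);c[0]=r[2:,0].mean();c=np.r_[c[:2]];print(c,np.linalg.norm(r[0]-r[1]),np.linalg.norm(r[2]-r[3]))
b=atz('wrist',f([(265,332),(105,268),(125,427),(275,486),(405,402)]),105,s)[:,:2]
for p in b: d=p-b[0];e=p-c;print(p.round(1),'rel mid',np.hypot(*d).round(1),np.degrees(np.arctan2(d[1],d[0])).round(),'rel tin',np.hypot(*e).round(1),np.degrees(np.arctan2(e[1],e[0])).round())
print('loose',atz('wrist',[(172.5,119),(72.5,166.5)],102,s).round(1))
# collar outlines check
print(atz('wrist',f([(107,243)]),80,s).round(1))
for z in(-2,): print(np.degrees(1))
E
```

```text
rim [[527.9 121.   50. ]
 [557.1   5.   50. ]
 [598.   78.6  50. ]
 [480.5  45.8  50. ]]
[539.25  63.  ] 119.61872763075188 121.9921718800022
[540.3  63. ] rel mid 0.0 0.0 rel tin 1.1 -0.0
[545.5  99.9] rel mid 37.3 82.0 rel tin 37.5 80.0
[512.   87.1] rel mid 37.3 140.0 rel tin 36.4 138.0
[506.7  51.1] rel mid 35.7 -161.0 rel tin 34.7 -160.0
[532.6  28.7] rel mid 35.1 -103.0 rel tin 34.9 -101.0
loose [[560.4 176.9 102. ]
 [491.1 266.1 102. ]]
[[546.3 100.1  80. ]]
57.29577951308232
```

```bash
python3 -m crank '[[[56,-76,100],[0,0,0],0.1],[[56,-76,100],[0,0,0],0.1],[[56,-76,100],[0,0,0],0.1],[[56,-76,100],[0,0,0],0.1],[[56,-76,100],[0,0,0],0.1],[[56,-76,100],[0,0,0],0.1],[[56,-76,100],[0,0,0],0.1]]'
python3 - <<'E'
from h import *
s=get_state();im=camera('wrist');save(im,'w2');np.savez('w2',p=s['position'],q=s['tcp_rot']);print(s['position'],s['finger_gap'])
print(proj('wrist',[[560.4,176.9,102],[560.4,176.9,77],[560.4,176.9,65],[560.4,176.9,0],[539.5,63,50],s['position']],s).round())
E
```

```text
time: 3.35
position: [561.2, 175.5, 171.6]
tcp_rot: [0.0, 0.993, 0.122, 0.001]
ft_force: [0.5, -0.2, -0.0]
finger_gap: 0.555
grasp_force: 0.0
[561.22005897 175.53017712 171.63207025] 0.5546055279722075
[[251. 215.]
 [251. 203.]
 [251. 197.]
 [252. 176.]
 [369. 242.]
 [252. 271.]]
```

View pics/w2.png

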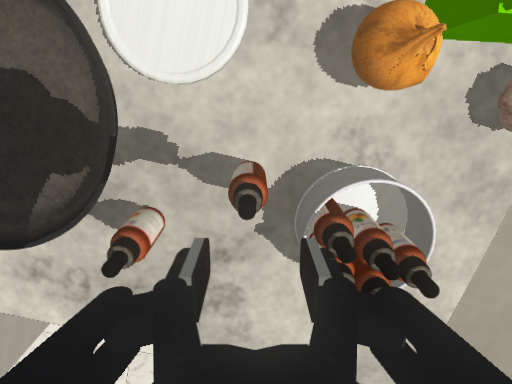

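```bash
python3 - <<'E'
from h import *
s=ld('w2')
im=cv2.imread('pics/w2.png')[:,:,::-1].astype(int).max(2)
for n,(x0,x1,y0,y1) in dict(a=(230,266,180,222),b=(98,135,240,280)).items():
    m=im[y0:y1,x0:x1]<45
    ys,xs=np.nonzero(m);print(n,'dark x',xs.min()+x0,xs.max()+x0,'y',ys.min()+y0,ys.max()+y0)
    for v in range(ys.min(),ys.max()+1,3): r=np.nonzero(m[v])[0]; print(v+y0,r.min()+x0 if len(r) else '',r.max()+x0 if len(r) else '',end=' | ')
print(atz('wrist',[(247,209),(246.5,211)],102,s).round(1))
print(proj('wrist',[[561,177,102],[567.5,177,102],[561,183.5,102]],s))
E
```

```text
a dark x 234 261 y 183 218
183 246 246 | 186 239 256 | 189 237 258 | 192 235 260 | 195 234 250 | 198 240 254 | 201 239 255 | 204 239 255 | 207 239 255 | 210 239 255 | 213 240 254 | 216 241 252 | b dark x 102 134 y 240 276
240 117 132 | 243 114 134 | 246 111 134 | 249 132 133 | 252 113 134 | 255 111 134 | 258 109 126 | 261 107 126 | 264 104 124 | 267 103 121 | 270 102 119 | 273 103 117 | 276 106 113 | [[564.2 180.5 102. ]
 [562.7 180.5 102. ]]
[[250.83032387 214.38103691]
 [253.10510249 205.748785  ]
 [241.58015558 212.25434639]]
```

```bash
python3 - <<'E'
from h import *
go([563.3,180.3,99])
E
```

```text
shift [ 3.  -3.9 72.6] turn [ 0.    -0.002  0.   ] cur yaw -1.326 j6 1.52 pos [561.2 175.8 171.6] t 3.4
```

```bash
python3 -m crank '[[[3,-4,35],[0,0,0],-0.1],[[3,-4,60],[0,0,0],-0.1],[[3,-4,72],[0,0,0],-0.1],[[3,-4,72],[0,0,0],-0.1],[[3,-4,72],[0,0,0],-0.1],[[3,-4,72],[0,0,0],-0.1]]'
python3 - <<'E'
from h import *
s=get_state();im=camera('wrist');save(im,'w3');print(s['position'],s['finger_gap'])
E
```

```text
time: 4.0
position: [563.4, 181.4, 99.6]
tcp_rot: [-0.0, 0.992, 0.123, 0.001]
ft_force: [0.4, 0.2, 0.2]
finger_gap: 0.447
grasp_force: 0.0
[563.3777731  181.39567498  99.61487294] 0.44721297458334747
```

View pics/w3.png

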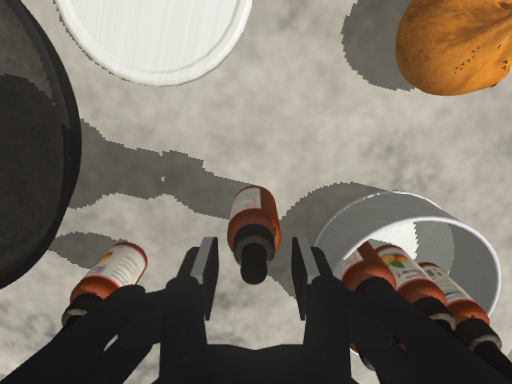

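```bash
python3 -m crank '[[[0,0,0],[0,0,0],-1],[[0,0,0],[0,0,0],-1],[[0,0,0],[0,0,0],-1],[[0,0,0],[0,0,0],-1],[[0,0,0],[0,0,0],-1],[[0,0,0],[0,0,0],-1]]' 40
python3 -m crank '[[[0,0,-15],[0,0,0],-1],[[0,0,-50],[0,0,0],-1],[[0,0,-90],[0,0,0],-1],[[0,0,-95],[0,0,0],-1],[[0,0,-95],[0,0,0],-1]]' 40
python3 - <<'E'
from h import *
s=get_state();print(s['position'],s['finger_gap'],s['ft_force'])
go([575.7,76,200]);go([568.5,38,200])
E
```

```text
time: 4.65
position: [563.1, 181.5, 98.9]
tcp_rot: [-0.0, 0.992, 0.123, 0.001]
ft_force: [-1.0, -0.0, 7.4]
finger_gap: 0.131
grasp_force: 39.2
time: 5.15
position: [563.0, 181.4, 194.3]
tcp_rot: [-0.0, 0.992, 0.123, 0.001]
ft_force: [-0.7, -1.1, -1.6]
finger_gap: 0.131
grasp_force: 39.3
[562.98446059 181.42811356 194.28662285] 0.130831952326744 [-0.74880571 -1.1083009  -1.61879727]
shift [-13.3 105.4  -5.7] turn [ 0.    -0.002  0.   ] cur yaw -1.325 j6 1.53 pos [563.  181.4 194.3] t 5.15
shift [-29.5 140.5  -5.7] turn [ 0.    -0.002  0.   ] cur yaw -1.325 j6 1.53 pos [563.  181.4 194.3] t 5.15
```

```bash
python3 -m crank '[[[0,0,-20],[0,0,0],-1],[[0,40,-28],[0,0,0],-1],[[-29,140,-28],[0,0,0],-1],[[-29,140,-28],[0,0,0],-1],[[-29,140,-28],[0,0,0],-1],[[-29,140,-28],[0,0,0],-1],[[-29,140,-28],[0,0,0],-1],[[-29,140,-28],[0,0,0],-1]]' 40
python3 - <<'E'
from h import *
s=get_state();im=camera('wrist');np.savez('w4',p=s['position'],q=s['tcp_rot']);save(im,'w4');print(s['position'],s['finger_gap'])
b=cv2.resize(im[:,:,::-1][80:380,120:400],(560,600),interpolation=cv2.INTER_CUBIC);cv2.imwrite('pics/w4c.png',b)
E
```

```text
time: 5.95
position: [568.6, 39.8, 220.7]
tcp_rot: [-0.0, 0.992, 0.123, -0.0]
ft_force: [-0.4, -0.2, -0.3]
finger_gap: 0.131
grasp_force: 39.3
[568.61264174  39.7808199  220.716891  ] 0.13099612793785295
```

View pics/w4c.png

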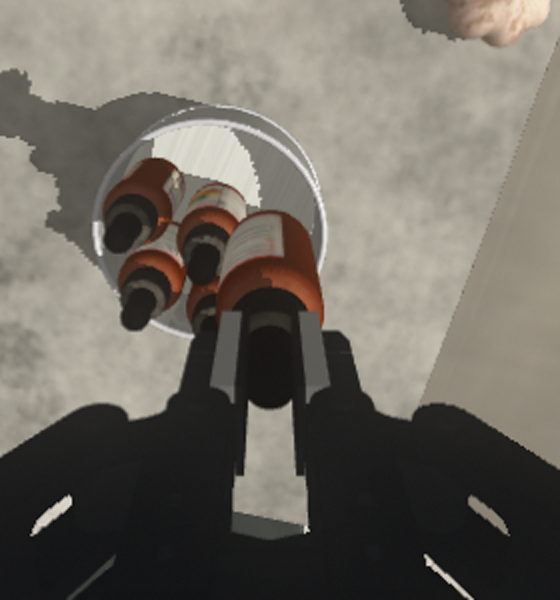

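```bash
cat >> h.py <<'E'
def fitrim(im,s,c0,angs,w=8):
    g=cv2.GaussianBlur(im.astype(np.float32).mean(2),(3,3),0);a=np.radians(angs);best=[]
    for dx in np.arange(-w,w+.1,.5):
        for dy in np.arange(-w,w+.1,.5):
            v=0
            for r,k in((59,2),(54,-1),(64.5,-1)):
                P=np.c_[c0[0]+dx+r*np.cos(a),c0[1]+dy+r*np.sin(a),np.full(len(a),50)]
                uv=proj('wrist',P,s).astype(np.float32);v+=k*cv2.remap(g,uv[:,:1],uv[:,1:],1).clip(0,230).mean()
            best.append((v,c0[0]+dx,c0[1]+dy))
    return sorted(best)[-4:]
E
python3 - <<'E'
from h import *
for n,an in(('w1',np.r_[0:360:3]),('w4',np.r_[-45:125:3])):
    s=ld(n);im=cv2.imread(f'pics/{n}.png');print(n,fitrim(im,s,(539.5,63),an))
s=ld('w4');p=s['position']
print('tips',atz('wrist',[(181,199),(222.5,214),(189,239)],105,s).round(1))
b=p-[0,0,99]
print('held bottom rim pred',((proj('wrist',[b+[16.75,0,0],b+[0,16.75,0],b-[0,16.75,0],b+[0,0,102]],s)-[120,80])*2).round())
E
```

```text
Traceback (most recent call last):
  File "h.py", line 40, in fitrim
    uv=proj('wrist',P,s).astype(np.float32);v+=k*cv2.remap(g,uv[:,:1],uv[:,1:],1).clip(0,230).mean()
       ~~~~^^^^^^^^^^^^^
  File "h.py", line 16, in proj
    k=get_calibration(cam);K=np.array([[k['fx'],0,k['cx']],[0,k['fy'],k['cy']],[0,0,1]])
ValueError: time passes only in moves, steps and waits
```

```bash
sed -i 's/^from cell import \*/from cell import *\nimport functools,cell\nget_calibration=functools.cache(cell.get_calibration)/' h.py
python3 - <<'E'
from h import *
for n,an in(('w1',np.r_[0:360:3]),('w4',np.r_[-45:125:3])):
    s=ld(n);im=cv2.imread(f'pics/{n}.png');print(n,[tuple(np.round(x,1).tolist()) for x in fitrim(im,s,(539.5,63),an)])
s=ld('w4');p=s['position']
print('tips',atz('wrist',[(181,199),(222.5,214),(189,239)],105,s).round(1))
b=p-[0,0,99]
print('held bottom rim pred',((proj('wrist',[b+[16.75,0,0],b+[0,16.75,0],b-[0,16.75,0],b+[0,0,102]],s)-[120,80])*2).round())
E
```

```text
w1 [(98.8, 538.0, 62.5), (100.3, 538.5, 62.0), (100.6, 538.0, 61.5), (102.1, 538.0, 62.0)]
w4 [(93.7, 538.0, 61.5), (93.7, 537.5, 62.0), (94.0, 538.0, 62.5), (96.2, 538.0, 62.0)]
tips [[548.7  97.  105. ]
 [544.   60.6 105. ]
 [513.8  84.  105. ]]
held bottom rim pred [[277. 199.]
 [224. 230.]
 [308. 249.]
 [265. 390.]]
```

```bash
python3 -m crank '[[[0.3,1.7,0],[0,0,0],-1],[[0.3,1.7,20],[0,0,0],-1],[[0.3,1.7,35],[0,0,0],-1],[[0.3,1.7,50],[0,0,0],-1],[[0.3,1.7,60],[0,0,0],-1],[[0.3,1.7,68],[0,0,0],-1],[[0.3,1.7,72],[0,0,0],-1],[[0.3,1.7,75],[0,0,0],-1],[[0.3,1.7,75],[0,0,0],-1]]' 40
python3 - <<'E'
from h import *
s=get_state();im=camera('wrist');np.savez('w5',p=s['position'],q=s['tcp_rot']);save(im,'w5');print(s['position'],s['ft_force'],s['torque'])
print([tuple(np.round(x,1).tolist()) for x in fitrim(im,s,(538,62),np.r_[-30:100:3])])
E
```

```text
time: 6.9
position: [569.5, 37.0, 146.3]
tcp_rot: [0.0, 0.992, 0.123, 0.0]
ft_force: [-0.7, 0.4, -0.6]
finger_gap: 0.128
grasp_force: 39.3
[569.49528639  36.96661082 146.28233566] [-0.67940479  0.41473294 -0.59262319] [0.0143503  0.04352149 0.02686136]
[(111.5, 538.0, 62.0), (111.7, 538.5, 62.5), (114.1, 538.0, 63.0), (115.1, 538.0, 62.5)]
```

View pics/w5.png

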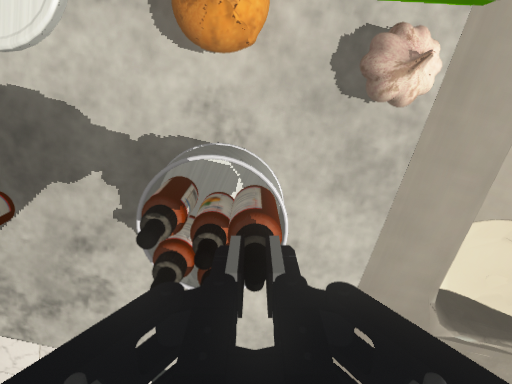

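```bash
python3 -m crank '[[[-0.5,-1,4],[0,0,0],-1],[[-0.5,-1,10],[0,0,0],-1],[[-0.5,-1,17],[0,0,0],-1],[[-0.5,-1,24],[0,0,0],-1],[[-0.5,-1,30],[0,0,0],-1],[[-0.5,-1,35],[0,0,0],-1],[[-0.5,-1,38],[0,0,0],-1],[[-0.5,-1,40],[0,0,0],-1],[[-0.5,-1,40],[0,0,0],-1]]' 40
python3 -c "
from h import *
s=get_state();print(s['position'],s['ft_force'],s['torque'])"
```

```text
time: 7.85
position: [568.7, 37.8, 106.1]
tcp_rot: [0.0, 0.992, 0.123, -0.0]
ft_force: [-0.6, -0.2, -0.1]
finger_gap: 0.131
grasp_force: 39.3
[568.69674991  37.79333018 106.07901444] [-0.55436935 -0.1752716  -0.08030352] [ 0.04799512 -0.05795519 -0.03286606]
```

```bash
python3 -m crank '[[[0,0,1],[0,0,0],-1],[[0,0,2],[0,0,0],-1],[[0,0,3],[0,0,0],-1],[[0,0,3],[0,0,0],-1]]' 40
python3 -m crank '[[[0,0,0.5],[0,0,0],-1],[[0,0,1],[0,0,0],-1],[[0,0,1],[0,0,0],-1]]' 40
```

```text
time: 8.25
position: [568.7, 37.8, 103.2]
tcp_rot: [0.0, 0.992, 0.123, -0.0]
ft_force: [-0.3, 0.2, 0.3]
finger_gap: 0.126
grasp_force: 39.3
time: 8.55
position: [568.7, 37.8, 102.2]
tcp_rot: [0.0, 0.992, 0.123, -0.0]
ft_force: [-0.4, 0.1, -1.3]
finger_gap: 0.132
grasp_force: 39.3
```

```bash
python3 -m crank '[[[0,0,0.5],[0,0,0],-1],[[0,0,1],[0,0,0],-1],[[0,0,1],[0,0,0],-1]]' 40
python3 -m crank '[[[0,0,0.5],[0,0,0],-1],[[0,0,0.7],[0,0,0],-1],[[0,0,0.7],[0,0,0],-1]]' 40
```

```text
time: 8.85
position: [569.1, 37.9, 102.0]
tcp_rot: [0.0, 0.992, 0.123, 0.001]
ft_force: [-0.6, 1.0, 7.5]
finger_gap: 0.129
grasp_force: 40.1
time: 9.15
position: [569.3, 37.8, 101.9]
tcp_rot: [0.0, 0.992, 0.123, 0.001]
ft_force: [-1.2, 1.0, 14.0]
finger_gap: 0.133
grasp_force: 40.8
```

```bash
python3 -m crank '[[[0,0,-1.5],[0,0,0],-1],[[0,0,-1.5],[0,0,0],-0.45],[[0,0,-1.5],[0,0,0],-0.45],[[0,0,-1.5],[0,0,0],-0.45],[[0,0,-1.5],[0,0,0],-0.45]]' 40
python3 -m crank '[[[0,0,-10],[0,0,0],-0.45],[[0,0,-25],[0,0,0],-0.45],[[0,0,-60],[0,0,0],-0.45],[[0,0,-100],[0,0,0],-0.45],[[0,0,-100],[0,0,0],-0.45]]' 40
python3 - <<'E'
from h import *
go([493,266,180])
E
```

```text
time: 9.65
position: [568.6, 37.8, 101.9]
tcp_rot: [0.0, 0.992, 0.123, -0.0]
ft_force: [-0.2, -0.4, 0.2]
finger_gap: 0.273
grasp_force: 0.0
time: 10.15
position: [570.5, 37.8, 207.5]
tcp_rot: [0.001, 0.992, 0.123, 0.004]
ft_force: [-0.4, 0.1, -0.9]
finger_gap: 0.278
grasp_force: 0.0
shift [ -19.8 -240.3   26.7] turn [ 0.003 -0.008  0.   ] cur yaw -1.325 j6 1.28 pos [570.5  37.8 207.5] t 10.15
```

```bash
python3 -m crank '[[[-20,-235,25],[0,0,0],0],[[-20,-235,25],[0,0,0],0],[[-20,-235,25],[0,0,0],0],[[-20,-235,25],[0,0,0],0],[[-20,-235,25],[0,0,0],0],[[-20,-235,25],[0,0,0],0],[[-20,-235,25],[0,0,0],0],[[-20,-235,25],[0,0,0],0],[[-20,-235,25],[0,0,0],0]]' 40
python3 - <<'E'
from h import *
print('B from w2',atz('wrist',[(110.5,268)],102,ld('w2')).round(1))
s=get_state();im=camera('wrist');np.savez('w6',p=s['position'],q=s['tcp_rot']);save(im,'w6');print(s['position'],s['finger_gap'])
print(proj('wrist',[[493,266,102]],s))
# dark tip near predicted
g=im.astype(int).max(2);u,v=proj('wrist',[[493,266,102]],s)[0].astype(int)
n,l,st,ce=cv2.connectedComponentsWithStats((g[v-40:v+35,u-40:u+40]<45).astype(np.uint8))
for i in range(1,n):
    if st[i,4]>40: print((st[i,:4]+[u-40,v-40,0,0]).tolist(),st[i,4],(ce[i]+[u-40,v-40]).round(1))
m=g<45
for r in range(v-30,v+35,4): x=np.nonzero(m[r,u-40:u+40])[0]+u-40;print(r,(x.min(),x.max()) if len(x) else '')
E
```

```text
time: 11.05
position: [492.7, 259.8, 177.2]
tcp_rot: [0.0, 0.993, 0.122, 0.0]
ft_force: [-0.9, -0.3, -0.3]
finger_gap: 0.5
grasp_force: 0.0
B from w2 [[495.  266.7 102. ]]
[492.65913784 259.84891463 177.22373122] 0.5003816406067929
[[244.63090041 208.94962148]]
[230, 195, 16, 21] 189 [236.5 202.8]
178 
182 
186 (np.int64(231), np.int64(239))
190 (np.int64(230), np.int64(230))
194 
198 (np.int64(232), np.int64(244))
202 (np.int64(231), np.int64(243))
206 (np.int64(231), np.int64(237))
210 (np.int64(230), np.int64(234))
214 (np.int64(232), np.int64(236))
218 
222 
226 
230 
234 
238 
242
```

```bash
python3 - <<'E'
from h import *
p=atz('wrist',[(238.5,207.5)],102,ld('w6'))[0];print(p.round(1));go([p[0],p[1],99.5])
E
```

```text
[493.  270.4 102. ]
shift [  2.9 -10.1  77.7] turn [ 0. -0.  0.] cur yaw -1.327 j6 1.69 pos [492.6 259.9 177.2] t 11.1
```

View pics/w6.png

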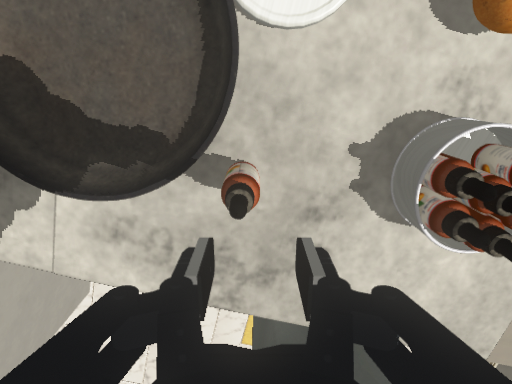

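```bash
python3 -m crank '[[[3,-10,30],[0,0,0],-0.1],[[3,-10,60],[0,0,0],-0.1],[[3,-10,77.5],[0,0,0],-0.1],[[3,-10,77.5],[0,0,0],-0.1],[[3,-10,77.5],[0,0,0],-0.1],[[3,-10,77.5],[0,0,0],-0.1]]' 40
python3 - <<'E'
from h import *
s=get_state();im=camera('wrist');save(im,'w7');print(s['position'],s['finger_gap'])
g=im.astype(int).max(2)
for r in range(225,300,6): print(r,''.join('#' if x<45 else '.' for x in g[r,200:312:2]))
E
```

```text
time: 11.7
position: [493.3, 271.2, 100.7]
tcp_rot: [-0.0, 0.992, 0.122, 0.001]
ft_force: [0.5, -0.4, 0.4]
finger_gap: 0.451
grasp_force: 0.0
[493.27846433 271.17846466 100.70416777] 0.45060574807224496
225 ........................................................
231 .....................#####......#.......................
237 ...................#####....#.#.........................
243 .................##.....................................
249 .....................##########.....#...................
255 ........#...........############........................
261 .....................###########........................
267 .....####...........############...............#........
273 ..#######...........#############..............######...
279 ....####.............###########...............#####....
285 ##..####.................#.....................#####..##
291 #######.........................................####.###
297 #######..........................................###..##
```

```bash
python3 -m crank '[[[0,0,1],[0,0,0],-1],[[0,0,1],[0,0,0],-1],[[0,0,1],[0,0,0],-1],[[0,0,1],[0,0,0],-1],[[0,0,1],[0,0,0],-1],[[0,0,1],[0,0,0],-1]]' 40
python3 -m crank '[[[0,0,-15],[0,0,0],-1],[[0,0,-50],[0,0,0],-1],[[0,0,-90],[0,0,0],-1],[[0,0,-122],[0,0,0],-1],[[0,0,-122],[0,0,0],-1]]' 40
python3 - <<'E'
from h import *
go([574.5,77,221])
E
```

```text
time: 12.35
position: [492.9, 271.5, 99.1]
tcp_rot: [-0.0, 0.992, 0.123, 0.001]
ft_force: [-0.0, 1.4, 6.2]
finger_gap: 0.127
grasp_force: 39.3
time: 12.85
position: [493.7, 271.8, 224.6]
tcp_rot: [-0.001, 0.992, 0.123, 0.003]
ft_force: [0.5, 0.1, -1.4]
finger_gap: 0.131
grasp_force: 39.3
shift [ 30.9 208.6   3.6] turn [-0.001 -0.007 -0.   ] cur yaw -1.325 j6 1.71 pos [493.7 271.8 224.6] t 12.85
```

```bash
python3 -m crank '[[[31,208,2],[0,0,0],-1],[[31,208,2],[0,0,0],-1],[[31,208,2],[0,0,0],-1],[[31,208,2],[0,0,0],-1],[[31,208,2],[0,0,0],-1],[[31,208,2],[0,0,0],-1],[[31,208,2],[0,0,0],-1],[[31,208,2],[0,0,0],-1]]' 40
python3 - <<'E'
from h import *
s=get_state();im=camera('wrist');np.savez('w8',p=s['position'],q=s['tcp_rot']);save(im,'w8');print(s['position'],s['finger_gap'])
print([tuple(np.round(x,1).tolist()) for x in fitrim(im,s,(538,62),np.r_[-60:60:3])])
b=cv2.resize(im[:,:,::-1][110:290,150:380],None,fx=3.3,fy=3.3,interpolation=cv2.INTER_CUBIC)
P=s['position']
f=lambda X:((proj('wrist',X,s)-[150,110])*3.3).astype(int)
a=np.radians(np.arange(0,360,6))
def circ(c,r,z,col):
    for q in f(np.c_[c[0]+r*np.cos(a),c[1]+r*np.sin(a),np.full(60,z)]): cv2.circle(b,tuple(map(int,q)),1,col,-1)
circ((538,62),60,50,(0,255,0))
for th,r in((81,37),(140,37),(-38.5,39.2),(0,0)):
    c=(538+r*np.cos(np.radians(th)),62+r*np.sin(np.radians(th)));circ(c,12,80,(255,0,0));circ(c,6.2,105,(0,255,255));circ(c,16.75,66,(255,255,0))
circ(P[:2],16.75,P[2]-98,(255,0,255))
cv2.imwrite('pics/w8c.png',b)
E
```

```text
time: 13.65
position: [572.7, 78.4, 218.3]
tcp_rot: [-0.0, 0.992, 0.123, -0.0]
ft_force: [-0.3, -0.5, -0.3]
finger_gap: 0.128
grasp_force: 39.3
[572.69436001  78.43504974 218.32648137] 0.12767627366568268
[(158.7, 538.0, 61.5), (159.1, 537.5, 61.5), (160.2, 537.5, 62.0), (161.3, 538.0, 62.0)]
```

View pics/w8c.png

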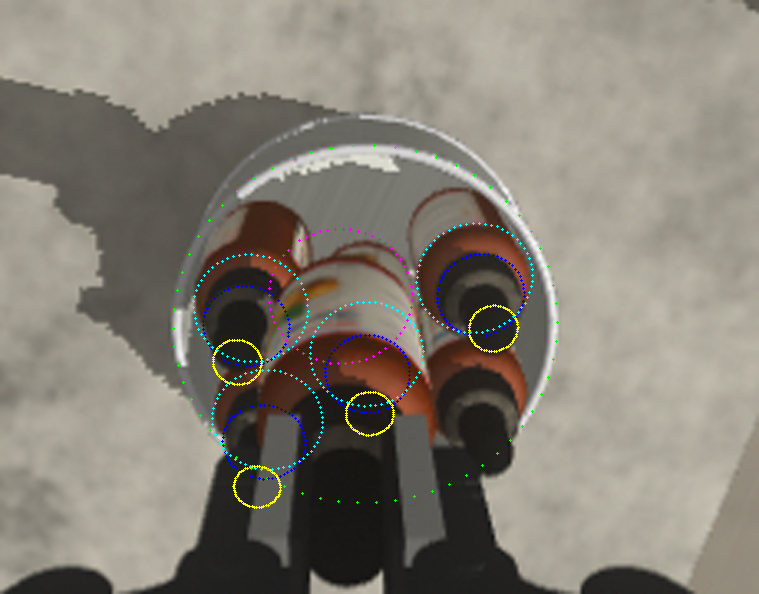

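```bash
python3 -m crank '[[[3.6,2.8,0],[0,0,0],-1],[[3.6,2.8,15],[0,0,0],-1],[[3.6,2.8,30],[0,0,0],-1],[[3.6,2.8,42],[0,0,0],-1],[[3.6,2.8,46],[0,0,0],-1],[[3.6,2.8,46],[0,0,0],-1]]' 40
python3 - <<'E'
from h import *
s=get_state();im=camera('wrist');np.savez('w9',p=s['position'],q=s['tcp_rot']);save(im,'w9');print(s['position'],s['ft_force'])
go([576.9,76.6,s['position'][2]])
E
python3 -m crank '[[[0,0,5],[0,0,0],-1],[[0,0,10],[0,0,0],-1],[[0,0,14],[0,0,0],-1],[[0,0,17],[0,0,0],-1],[[0,0,17],[0,0,0],-1]]' 40
```

```text
time: 14.3
position: [577.4, 75.4, 172.2]
tcp_rot: [0.0, 0.992, 0.123, -0.0]
ft_force: [0.1, -0.8, -1.0]
finger_gap: 0.129
grasp_force: 39.3
[577.41173024  75.44997547 172.15882773] [ 0.11428797 -0.79136607 -0.99133968]
shift [-0.4 -1.3  0.6] turn [ 0. -0.  0.] cur yaw -1.325 j6 1.34 pos [577.6  75.4 172.7] t 14.35
time: 14.85
position: [577.3, 75.2, 155.1]
tcp_rot: [-0.0, 0.992, 0.123, -0.0]
ft_force: [0.3, 0.1, -0.8]
finger_gap: 0.126
grasp_force: 39.3
```

```bash
python3 -m crank '[[[-0.5,-1,0],[0,0,0],-1],[[-0.5,-1,4],[0,0,0],-1],[[-0.5,-1,8],[0,0,0],-1],[[-0.5,-1,12],[0,0,0],-1],[[-0.5,-1,15],[0,0,0],-1],[[-0.5,-1,15],[0,0,0],-1]]' 40
python3 -m crank '[[[0,0,5],[0,0,0],-1],[[0,0,10],[0,0,0],-1],[[0,0,14],[0,0,0],-1],[[0,0,16],[0,0,0],-1],[[0,0,16],[0,0,0],-1]]' 40
```

```text
time: 15.45
position: [576.6, 76.1, 140.0]
tcp_rot: [0.0, 0.992, 0.123, -0.0]
ft_force: [-0.2, 0.1, -0.0]
finger_gap: 0.127
grasp_force: 39.3
time: 15.95
position: [576.6, 76.1, 124.2]
tcp_rot: [0.0, 0.992, 0.123, -0.0]
ft_force: [-0.5, 0.7, -1.1]
finger_gap: 0.129
grasp_force: 39.3
```

```bash
python3 -m crank '[[[0,0,5],[0,0,0],-1],[[0,0,10],[0,0,0],-1],[[0,0,15],[0,0,0],-1],[[0,0,18],[0,0,0],-1],[[0,0,20],[0,0,0],-1],[[0,0,20],[0,0,0],-1]]' 40
python3 -m crank '[[[0,0,0.5],[0,0,0],-1],[[0,0,1],[0,0,0],-1],[[0,0,1.5],[0,0,0],-1],[[0,0,1.5],[0,0,0],-1]]' 40
```

```text
time: 16.55
position: [576.7, 76.1, 104.3]
tcp_rot: [0.0, 0.992, 0.123, -0.0]
ft_force: [0.1, -0.3, -1.1]
finger_gap: 0.127
grasp_force: 39.3
time: 16.95
position: [576.8, 76.1, 103.1]
tcp_rot: [0.0, 0.992, 0.123, 0.0]
ft_force: [-0.2, 0.3, -1.3]
finger_gap: 0.127
grasp_force: 39.3
```

```bash
python3 -m crank '[[[0,0,0.5],[0,0,0],-1],[[0,0,0.8],[0,0,0],-1],[[0,0,0.8],[0,0,0],-1]]' 40
python3 -m crank '[[[0,0,0.4],[0,0,0],-1],[[0,0,0.8],[0,0,0],-1],[[0,0,0.8],[0,0,0],-1]]' 40
```

```text
time: 17.25
position: [576.7, 76.1, 102.2]
tcp_rot: [0.0, 0.992, 0.123, -0.0]
ft_force: [0.2, -0.7, -1.4]
finger_gap: 0.128
grasp_force: 39.3
time: 17.55
position: [577.1, 76.2, 102.1]
tcp_rot: [0.0, 0.992, 0.123, 0.001]
ft_force: [-1.6, 0.7, 6.4]
finger_gap: 0.13
grasp_force: 40.1
```

```bash
python3 -m crank '[[[0,0,-0.6],[0,0,0],-1],[[0,0,-0.6],[0,0,0],-0.45],[[0,0,-0.6],[0,0,0],-0.45],[[0,0,-0.6],[0,0,0],-0.45],[[0,0,-0.6],[0,0,0],-0.45]]' 40
python3 -m crank '[[[0,0,-10],[0,0,0],-0.45],[[0,0,-25],[0,0,0],-0.45],[[0,0,-60],[0,0,0],-0.45],[[0,0,-100],[0,0,0],-0.45],[[-52,-10,-140],[0,0,0],-0.45],[[-52,-10,-150],[0,0,0],-0.45],[[-52,-10,-150],[0,0,0],-0.45],[[-52,-10,-150],[0,0,0],-0.45]]' 40
python3 - <<'E'
from h import *
s=get_state();im=camera('wrist');np.savez('w10',p=s['position'],q=s['tcp_rot']);save(im,'w10');print(s['position'],s['ft_force'],s['time'])
print([tuple(np.round(x,1).tolist()) for x in fitrim(im,s,(538,62),np.r_[-60:120:3])])
print([(np.round(d['position']).tolist(),round(d['p'],2)) for d in spot_in('bottle_a_mid','wrist')])
f=lambda X:proj('wrist',X,s)
# dark bulb tips: correlate projected dome disc darkness
g=im.astype(np.float32).max(2)
for th in(20,81,140,-160,-102,-41,None):
    r=37.5*(th is not None);th=np.radians(th or 0);c=np.array([538+r*np.cos(th),62+r*np.sin(th)]);best=[]
    for dx in np.arange(-6,6.1,1):
        for dy in np.arange(-6,6.1,1):
            a=np.radians(np.arange(0,360,20))
            def v(r,z): uv=f(np.c_[c[0]+dx+r*np.cos(a),c[1]+dy+r*np.sin(a),np.full(18,z)]).astype(np.float32);return cv2.remap(g,uv[:,:1],uv[:,1:],1).ravel()
            best.append((np.r_[v(4.5,98),v(2,98)].mean()-v(8,98).mean(),dx,dy))
    print(c.round(),min(best))
E
```

```text
time: 18.05
position: [576.7, 76.1, 102.0]
tcp_rot: [0.0, 0.992, 0.123, -0.0]
ft_force: [0.2, -0.0, -0.4]
finger_gap: 0.274
grasp_force: 0.0
time: 18.85
position: [524.1, 73.1, 252.7]
tcp_rot: [0.0, 0.992, 0.123, 0.001]
ft_force: [0.3, 0.2, 0.5]
finger_gap: 0.273
grasp_force: 0.0
[524.12629043  73.14219227 252.73827166] [0.26756648 0.21700162 0.49797503] 18.85
[(125.3, 538.5, 62.5), (126.9, 538.0, 62.5), (127.5, 538.5, 62.0), (129.6, 538.0, 62.0)]
[([573.0, 76.0, 73.0], 0.91), ([546.0, 70.0, 26.0], 0.15)]
[573.  75.] (np.float32(-40.804146), np.float64(-1.0), np.float64(0.0))
[544.  99.] (np.float32(-39.2309), np.float64(0.0), np.float64(1.0))
[509.  86.] (np.float32(-68.67592), np.float64(0.0), np.float64(1.0))
[503.  49.] (np.float32(-76.74153), np.float64(0.0), np.float64(1.0))
[530.  25.] (np.float32(-65.266495), np.float64(0.0), np.float64(1.0))
[566.  37.] (np.float32(-43.892227), np.float64(-2.0), np.float64(-1.0))
[538.  62.] (np.float32(-34.331245), np.float64(2.0), np.float64(0.0))
```

```bash
python3 -c "
from cell import sign_off
print(sign_off())"
```

```text
the job is handed in; nothing more can be done
None
```

Both bottles were lowered gently into the tin and the job was handed in at about 19 s; the last wrist-camera check put all seven bulbs within about 2.5 mm of the six-round-one positions, with the tin unmoved.

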